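Post the match box through the caddy's flap

ROBOT

A 6-joint arm with a two-finger parallel gripper is mounted at the origin on a cart in front of the work surface, level with it; the furniture and walls round the work are solid. World frame = base frame: x ahead of the robot, y to its left, z up, the work surface at z = 0. Lengths are in m, angles in rad, forces in N, time in s.
With the tool pointing down it reaches from about 0.35 to 0.85 m from the base axis. Payload 8.1 kg.
Tool frame: the origin (TCP) lies at the centre of the arm's flange, where the gripper is bolted on; the fingertips stand 186 mm ahead of it and the grasp point (between the pads) lies 167 mm ahead of it; z points along the fingers, y is the line along which they close (so a half turn about z gives the same grasp; the last joint's range is limited). The gripper opens to 93 mm and grips with 3 to 60 N. Pads are 15 mm wide; open, the fingers measure 128 mm over their backs; the gripper's body (75 mm by 188 mm) begins 65 mm behind the grasp point.
Start: joints at [1.114, 0.13, 1.488, -0, 1.523, -0.085], TCP at [0.218, 0.559, 0.405] pointing down, gripper open.
Joint ranges: [-2.96, 2.96], [-0.89, 2.26], [0.02, 2.5], [-1.34, 4.48], [0, 2.73], [-2.66, 2.66]. Speed limits (rad/s): [2.39, 2.39, 2.79, 3.14, 3.14, 3.14].

INTERFACE

Orientations are given as a rotation vector (axis times angle).
In Python, from plant import read_state, read_camera, camera_params, robot gives the robot as it stands.
- The arm moves only by the tool carry_out, never from a script. Its argument "targets" is a list of rows, each an object of numbers: "hand": the opening in per cent of the stroke, from 0 (shut) to 100 (fully open); "x", "y", "z": the shift along the tool's x, y, z in m; "ax", "ay", "az": the turn, a rotation vector about the tool's x, y, z in rad. In form: [{"hand": .., "x": .., "y": .., "z": .., "ax": .., "ay": .., "az": ..}, ...]. A call has 1 to 8 rows; each row is the pose to reach, as a shift and turn from the pose commanded when the call began, along the tool's axes at that moment; what a row does not reach only later rows make up. A row lasts 1/8 s, in which the tool goes at most 62.5 mm and 10.7 degrees, less where a joint would pass 70% of its speed; a pose out of reach is approached as far as the arm can. A call with a gripper value outside its range is refused whole. The fingers move at their own pace and stop on an object; "newtons" is the grip in N (left out, the last holds). Time passes only in rows, so rows that repeat a pose let the fingers close. It gives the time, the measured TCP pose, the force, the opening and the grip force at its end, in the units of the state.
- read_state(): the state, without advancing time (a new reading comes with each control period).
- read_camera(name): name is "scene" or "side" or "wrist"; returns (picture, depth): 420x560x3 uint8, blue, green, red; 420x560 float32, m along the optical axis (not along the pixel's ray), 0 where there is no reading.
- camera_params(name): a dict with "fx", "fy", "cx", "cy" (pixels), "position" and "rotation" of the camera in the world. Camera axes: x right, y up, looking along -z (the intrinsics and any distortion apply to the point x, -y, -z); pixel columns grow to the right and rows downward; lengths in m; the calibration is good to about 2 mm. The wrist camera is an equidistant fisheye: a pixel r from the principal point sees the ray r / f radians off the axis. A picture is of the moment at which its call begins: read the wrist's pose just before it. camera_params takes no time and is no camera call; for the wrist camera it gives the pose at the moment of the call.
- robot.close_job(): hands the job in; it is judged then, once.
The state is a dict: "t": time; "q": joint angles; "dq": joint speeds; "joint_torque": joint torques, N m; "tool_pos": TCP position; "orientation": TCP orientation; "force": force on the tool from outside, world axes, zero at the start; "wrist_torque": the same for the moment, N m; "opening": finger opening in m; "gripper_force": force on a finger pad.
Only numpy, scipy, OpenCV 4.12 (cv2) and the standard library are available. Lean on these libraries where they do the work, as an engineer would, in place of code of your own. Each camera call takes 0.05 s, during which the arm holds its last target. There are 200 camera calls.

TASK

Post the empty red match box into the grey recycling caddy: push the caddy's green self-closing flap open with one finger and, while that finger keeps it open, slide the match box along the white ledge and through the opening with the other finger. Only push - do not pick the match box up, and do not shove the flap open with the match box itself. Finish with the box inside, the flap shut again and the things standing round the caddy left where they are.

Things in the scene. Friction and masses are not known exactly. Their poses are not given: they have to be found in the camera images.
- caddy: Grey recycling caddy fixed on the worktop, 234 (its x) by 138 (y) by 148 mm high, hollow; inner floor at z = 9 mm. Origin on the worktop at mid-width, below the far edge of its white ledge; x points from ledge to flap (roughly away from the robot, turned up to 0.6 rad). Behind the hinge a 148 mm high hood runs to x = 122 mm; sloping cheeks up to 150 mm high flank the flap.
- ledge_edge (a point): Middle of the far edge of the white ledge's top face (caddy x = 0, z = 105 mm), where the shut flap begins. The ledge is flat, spans caddy x = -112 to 0 mm, and is open to the front and above, with only 3 mm high beads along its sides. Beyond the edge is the opening into the caddy, 126 mm wide, closed by the flap.
- flap_hinge (a point): Middle of the flap's hinge, a level 8 mm rod along the caddy's y at x = 92, z = 145 mm: 40 mm higher than the ledge and 92 mm beyond its edge. A finger reaching down in front of the flap can go forward to about x = 86 mm. Wall cabinets overhang the back of the worktop, left and right (world x over 0.6 m, undersides 0.5 m up): swing the arm round in front of them.
- flap_panel: Green flap, 100 long, 120 wide, 3 mm thick. Origin at the middle of the hinge; axes as the caddy's when shut. Shut, it slopes from the hinge down to the ledge's far edge. It swings only down and inward. A fingertip moving from the ledge towards the hinge just above ledge height pushes it open as it goes.
- flap (a joint): Flap angle in rad: 0 shut, 1.16 hanging straight down, stop at 1.4. A light spring (0.08 N m shut, 0.17 N m at 1.16 rad: about 1 N at the lip, up to 6 N near the hinge) shuts it as soon as it is let go.
- matchbox: Empty red match box, 54 by 36 by 16 mm high, about 30 g, flat on the ledge, its 54 mm side across the caddy within 0.27 rad. Origin at the centre of its underside; the 54 mm side is turned 0.17 rad anticlockwise from its own x axis. It tips and falls in once its centre is past the ledge's edge and the flap is open. Fingers 60 to 75 mm apart along caddy x, one before and one behind it, straddle it.
- spice_jar: Loose spice jar with dark lid, 41 mm diameter, 105 mm high, on the worktop just behind or beside the caddy's back; leave alone. Origin at the centre of its underside.
- tin: Loose small green-and-gold tin, 57 mm diameter, 72 mm high, on the worktop just behind or beside the caddy's back; leave alone. Origin at the centre of its underside.
- glue: Loose glue stick standing on its blue cap, 28 mm diameter, 80 mm high, on the worktop just behind or beside the caddy's back; leave alone. Origin at the centre of its underside.

How it is judged:
On the way, in this order (a step that is already met when the one before it is completed fails the run):
1. a finger pushes the flap open by at least 0.3 rad while the match box still lies on the ledge (value of joint flap above 0.3 rad and contact force between the fingers and flap_panel above 0.2 N and z of matchbox in the frame of caddy above 0.1 m), for 0.05 s.
2. the match box drops through the opening while a finger still holds the flap open (value of joint flap above 0.3 rad and contact force between the fingers and flap_panel above 0.2 N and x of matchbox in the frame of caddy between -0.11 and 0.12 m and y of matchbox in the frame of caddy between -0.066 and 0.066 m and z of matchbox in the frame of caddy below 0.075 m), for 0.05 s.
At the end, for the whole second after the job is handed in: The match box lies at rest inside the caddy (its centre within the walls and lower than 75 mm above the worktop), and the flap is shut to within 0.06 rad (x of matchbox in the frame of caddy between -0.11 and 0.12 m and y of matchbox in the frame of caddy between -0.066 and 0.066 m and z of matchbox in the frame of caddy below 0.075 m and value of joint flap below 0.06 rad and linear speed of matchbox below 0.02 m/s); the robot touches nothing.
It fails at once if the match box is picked up (more than 20 mm above the ledge) (z of matchbox in the frame of caddy above 0.125 m).
It fails at once if the match box is shoved hard against the flap (over 8 N) (contact force between matchbox and flap_panel above 8 N).
It fails at once if the spice jar by the caddy is moved more than 20 mm (distance of spice_jar from where it was at the start of the episode above 0.02 m).
It fails at once if the tin by the caddy is moved more than 20 mm (distance of tin from where it was at the start of the episode above 0.02 m).
It fails at once if the glue stick by the caddy is moved more than 20 mm (distance of glue from where it was at the start of the episode above 0.02 m).
It also fails if it takes over 43 s, if anything falls off the work surface, if the arm or the gripper's body presses on something with over 40 N, if the wrist force passes 120 N, or if a joint passes its speed limit or range.

## Working session

There is one attempt and no reset: what is moved stays moved. The work goes in short steps, Python scripts to look and compute and a tool call to move; the robot and the scene stay as the last step left them, time stands still between calls to the robot, and variables do not carry over. Pictures are saved under pics/ and viewed, at most 10 in all, crops included, and the job is handed in when it is done.

Besides the shell and the picture viewer there is one more tool, called as name(argument=value, ...), one argument or row to a line, values as JSON. carry_out: Moves the arm, as the interface text tells. Its arguments: {"type":"object","properties":{"targets":{"type":"array","items":{"type":"object","properties":{"hand":{"type":"number"},"x":{"type":"number"},"y":{"type":"number"},"z":{"type":"number"},"ax":{"type":"number"},"ay":{"type":"number"},"az":{"type":"number"}}}},"newtons":{"type":"number"}},"required":["targets"]}

```bash
mkdir -p pics; ls; python3 - <<'E'
from plant import *
import cv2,numpy as np
s=read_state();print(s)
for n in("scene","side"):
    p,d=read_camera(n);cv2.imwrite(f"pics/{n}0.png",p);np.save(f"pics/{n}0.npy",d);print(n,camera_params(n))
E
```

```text
pics
{'t': 0.0, 'q': array([ 1.11361488e+00,  1.31188569e-01,  1.48929325e+00, -4.11781826e-05,
        1.52302282e+00, -8.53910969e-02]), 'dq': array([ 0.00102154, -0.00061582,  0.0007404 , -0.00064396, -0.00090795,
       -0.00101525]), 'joint_torque': array([ 1.74198076e-04, -5.59883881e+01, -4.91728556e+01,  7.68970465e-02,
        3.64109071e-02, -2.18745627e-04]), 'tool_pos': array([0.2178472 , 0.55880123, 0.4036631 ]), 'orientation': array([-5.80558418e-01, -3.08700143e+00,  2.91036824e-03]), 'force': array([-0.24181098, -0.60251383,  1.25164241]), 'wrist_torque': array([0.0237694 , 0.00980496, 0.01940181]), 'gripper_force': 0.0, 'opening': 0.09286067294092828}
scene {'fx': 414.53680772151114, 'fy': 414.53680772151114, 'cx': 282.319776062942, 'cy': 216.46891620049703, 'position': array([ 0.00313053, -0.78048404,  0.70612762]), 'rotation': array([ 0.72727232, -0.39915179, -0.90087518])}
side {'fx': 518.5347255276503, 'fy': 518.5347255276503, 'cx': 281.20231041664266, 'cy': 205.60406726944868, 'position': array([0.32359777, 0.1268872 , 0.72728429]), 'rotation': array([ 0.20979059, -1.08632078, -2.61050091])}
```

View pics/scene0.png

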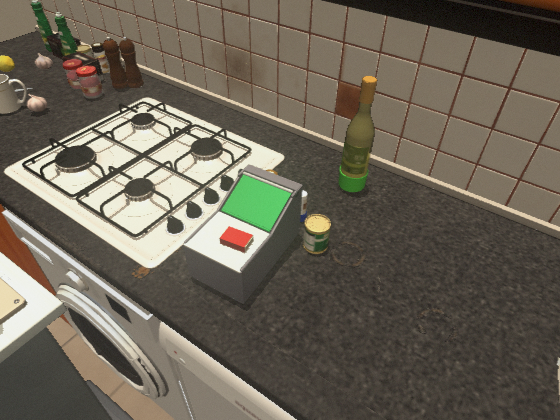

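View pics/side0.png

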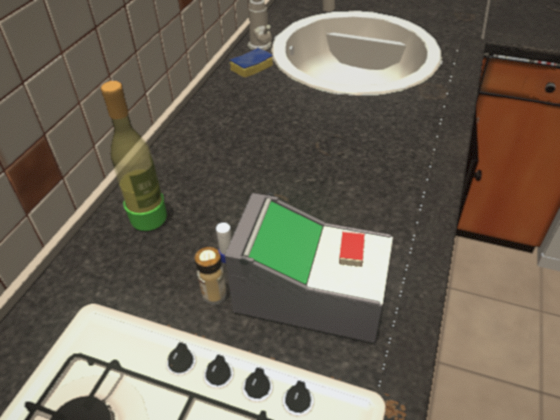

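The scene view has the caddy at about (245,235): match box at (237,238), green flap at (257,202), tin at (317,233), and glue stick behind at (304,205). The side view has the box at (352,248), flap at (285,242), jar at (209,275), and glue at (223,237).

```bash
cat > h.py <<'E'
import numpy as np,cv2
from scipy.spatial.transform import Rotation as R
from plant import *
def cloud(n,d,c=None):
    c=c or camera_params(n); v,u=np.mgrid[:d.shape[0],:d.shape[1]]
    P=np.stack([(u-c["cx"])/c["fx"]*d,-(v-c["cy"])/c["fy"]*d,-d],-1)
    return P@R.from_rotvec(c["rotation"]).as_matrix().T+c["position"]
def masks(p):
    h=cv2.cvtColor(p,cv2.COLOR_BGR2HSV);H,S,V=[h[...,i].astype(int) for i in range(3)]
    return dict(red=((H<8)|(H>172))&(S>170)&(V>110),green=(H>50)&(H<75)&(S>150)&(V>60),white=(S<30)&(V>170))
E
python3 - <<'E'
from h import *
for n in("scene","side"):
    p=cv2.imread(f"pics/{n}0.png");d=np.load(f"pics/{n}0.npy");P=cloud(n,d);M=masks(p)
    roi=np.zeros(d.shape,bool)
    if n=="scene": roi[165:300,185:305]=1
    else: roi[190:340,225:400]=1
    for k,m in M.items():
        m=m&roi&(d>0)&(P[...,2]>.09)
        if k=="white": m&=(abs(P[...,2]-.105)<.008)
        if k=="red": m&=P[...,2]>.115
        m=cv2.erode(m.astype(np.uint8),np.ones((2,2)))>0
        Q=P[m]
        if len(Q)<10: print(n,k,len(Q));continue
        rc=cv2.minAreaRect((Q[:,:2]*1000).astype(np.float32))
        print(n,k,len(Q),"med",Q.mean(0).round(4),"z",np.percentile(Q[:,2],[1,50,99]).round(4),"rect",np.round(rc[0],1),np.round(rc[1],1),round(rc[2],1))
        print("  corners",cv2.boxPoints(rc).round(0).tolist())
        if k=="green":
            c=Q.mean(0);w=np.linalg.svd(Q-c,full_matrices=False)[2][2];w*=np.sign(w[2]);print("  normal",w.round(3),"yaw",np.arctan2(-w[1],-w[0]).round(3))
E
```

```text
scene red 293 med [ 0.4049 -0.4053  0.121 ] z [0.119  0.121  0.1235] rect [ 404.8 -404.9] [33.5 49.5] 7.4
  corners [[385.0, -383.0], [391.0, -432.0], [425.0, -427.0], [418.0, -378.0]]
scene green 0
scene white 1836 med [ 0.3943 -0.3832  0.1051] z [0.1027 0.1051 0.1075] rect [ 401.2 -386.5] [109.7 126.2] 3.9
  corners [[342.0, -327.0], [351.0, -453.0], [460.0, -446.0], [452.0, -320.0]]
side red 417 med [ 0.4049 -0.3997  0.1208] z [0.1186 0.1208 0.1231] rect [ 405.1 -400.2] [29.  45.9] 10.0
  corners [[387.0, -380.0], [395.0, -425.0], [423.0, -420.0], [415.0, -375.0]]
side green 0
side white 3649 med [ 0.3978 -0.3719  0.1048] z [0.1023 0.1048 0.1078] rect [ 400.6 -381.6] [109.8 130.6] 4.4
  corners [[341.0, -321.0], [351.0, -451.0], [460.0, -443.0], [450.0, -312.0]]
```

```bash
python3 - <<'E'
from h import *
for n,pix in(("scene",(202,257)),("side",(242,285))):
    p=cv2.imread(f"pics/{n}0.png");d=np.load(f"pics/{n}0.npy");P=cloud(n,d)
    m=(p[...,1]>1.8*p[...,0].astype(int))&(p[...,1]>1.8*p[...,2].astype(int))
    _,l=cv2.connectedComponents(m.astype(np.uint8));m=(l==l[pix])&(d>0)
    m=cv2.erode(m.astype(np.uint8),np.ones((3,3)))>0
    Q=P[m];c=Q.mean(0);w=np.linalg.svd(Q-c,full_matrices=False)[2][2];w*=np.sign(w[2])
    rc=cv2.minAreaRect((Q[:,:2]*1000).astype(np.float32))
    print(n,len(Q),c.round(4),w.round(3),"yaw",np.arctan2(-w[1],-w[0]).round(3),cv2.boxPoints(rc).round(0).tolist(),np.percentile(Q[:,2],[1,99]).round(3))
    # ledge edge: flap plane at z=.105
    yaw=.065;cx=np.array([np.cos(yaw),np.sin(yaw)]);s=(c[2]-.105)/(-w[:2]@cx)*w[2]
    print("  edge pt behind centroid",(c[:2]-cx*s).round(4))
E
```

```text
scene 1901 [ 0.5023 -0.3787  0.1259] [-0.395 -0.029  0.918] yaw 0.075 [[455.0, -323.0], [465.0, -437.0], [549.0, -430.0], [539.0, -316.0]] [0.108 0.143]
  edge pt behind centroid [ 0.454  -0.3819]
side 3037 [ 0.502  -0.3712  0.1259] [-0.396 -0.033  0.918] yaw 0.082 [[457.0, -320.0], [466.0, -434.0], [547.0, -428.0], [538.0, -314.0]] [0.108 0.143]
  edge pt behind centroid [ 0.4538 -0.3743]
```

carry_out(
  targets=[
    {"hand":100,"x":0.0,"y":-0.06,"z":0,"az":0.15},
    {"hand":100,"x":-0.03,"y":-0.11,"z":0,"az":0.3},
    {"hand":100,"x":-0.06,"y":-0.165,"z":0,"az":0.45},
    {"hand":100,"x":-0.085,"y":-0.22,"z":0,"az":0.6},
    {"hand":100,"x":-0.11,"y":-0.275,"z":0,"az":0.75},
    {"hand":100,"x":-0.135,"y":-0.33,"z":0,"az":0.9},
    {"hand":100,"x":-0.16,"y":-0.385,"z":0,"az":1.05},
    {"hand":100,"x":-0.185,"y":-0.44,"z":0,"az":1.135},
  ],
)

```text
schema error: expected keys hand, x, y, z, ax, ay, az
```

carry_out(
  targets=[
    {"hand":100,"x":-0.043,"y":-0.043,"z":0,"ax":0,"ay":0,"az":0.1},
    {"hand":100,"x":-0.086,"y":-0.086,"z":0,"ax":0,"ay":0,"az":0.25},
    {"hand":100,"x":-0.13,"y":-0.13,"z":0,"ax":0,"ay":0,"az":0.4},
    {"hand":100,"x":-0.173,"y":-0.173,"z":0,"ax":0,"ay":0,"az":0.55},
    {"hand":100,"x":-0.216,"y":-0.216,"z":0,"ax":0,"ay":0,"az":0.7},
    {"hand":100,"x":-0.26,"y":-0.26,"z":0,"ax":0,"ay":0,"az":0.85},
    {"hand":100,"x":-0.305,"y":-0.305,"z":0,"ax":0,"ay":0,"az":1.0},
    {"hand":100,"x":-0.35,"y":-0.35,"z":0,"ax":0,"ay":0,"az":1.121},
  ],
)

```text
t: 1.1
tool_pos: [0.4162, 0.1059, 0.4046]
orientation: [2.138, 2.302, 0.0]
force: [0.1, -0.4, -0.4]
opening: 0.0929
gripper_force: 0.0
```

carry_out(
  targets=[
    {"hand":100,"x":-0.06,"y":-0.008,"z":0,"ax":0,"ay":0,"az":0},
    {"hand":100,"x":-0.12,"y":-0.016,"z":0,"ax":0,"ay":0,"az":0},
    {"hand":100,"x":-0.18,"y":-0.024,"z":0,"ax":0,"ay":0,"az":0},
    {"hand":100,"x":-0.24,"y":-0.032,"z":0,"ax":0,"ay":0,"az":0},
    {"hand":100,"x":-0.3,"y":-0.04,"z":0,"ax":0,"ay":0,"az":0},
    {"hand":100,"x":-0.36,"y":-0.05,"z":0,"ax":0,"ay":0,"az":0},
    {"hand":100,"x":-0.42,"y":-0.06,"z":0,"ax":0,"ay":0,"az":0},
    {"hand":100,"x":-0.47,"y":-0.07,"z":0.02,"ax":0,"ay":0,"az":0},
  ],
)

```text
t: 2.1
tool_pos: [0.3824, -0.3688, 0.3859]
orientation: [2.132, 2.303, -0.001]
force: [0.6, -0.6, -0.7]
opening: 0.0929
gripper_force: 0.0
```

carry_out(
  targets=[
    {"hand":100,"x":-0.036,"y":-0.001,"z":0.02,"ax":0,"ay":0,"az":0},
    {"hand":100,"x":-0.036,"y":-0.001,"z":0.04,"ax":0,"ay":0,"az":0},
    {"hand":100,"x":-0.036,"y":-0.001,"z":0.04,"ax":0,"ay":0,"az":0},
    {"hand":100,"x":-0.036,"y":-0.001,"z":0.04,"ax":0,"ay":0,"az":0},
  ],
)

```text
t: 2.6
tool_pos: [0.385, -0.4011, 0.3454]
orientation: [2.132, 2.307, 0.0]
force: [0.0, -0.0, 0.1]
opening: 0.093
gripper_force: 0.0
```

```bash
python3 - <<'E'
from h import *
s=read_state();print(s["t"],s["tool_pos"],R.from_rotvec(s["orientation"]).as_matrix().round(3).tolist())
o=[]
for n in("scene","side"):
    p,d=read_camera(n);np.save(f"pics/{n}1.npy",d);cv2.imwrite(f"pics/{n}1_full.png",p)
    o.append(cv2.resize(p[130:320,160:360] if n=="scene" else p[150:340,220:420],None,fx=2,fy=3 if 0 else 2,interpolation=cv2.INTER_CUBIC))
cv2.imwrite("pics/a1.png",np.hstack(o))
p,d=read_camera("wrist");cv2.imwrite("pics/w1.png",p);print(camera_params("wrist"))
E
```

```text
2.6 [ 0.38500456 -0.40114701  0.34537502] [[-0.079, 0.997, 0.0], [0.997, 0.079, -0.0], [-0.0, 0.0, -1.0]]
{'fx': 325.19226210127806, 'fy': 325.19226210127806, 'cx': 277.30646722612767, 'cy': 208.85514586643592, 'position': array([ 0.37903867, -0.32014844,  0.32616936]), 'rotation': array([-0.2979547 , -0.01312621,  0.0793718 ])}
```

View pics/a1.png

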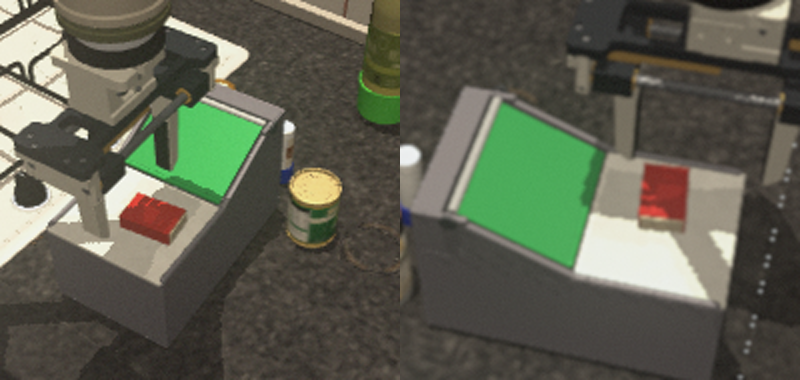

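View pics/w1.png

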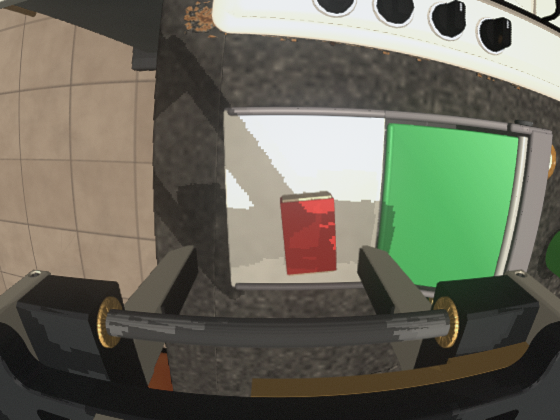

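The wrist view shows the match box with top corners near (280,200), (333,196), (338,270) and (287,273). The ledge edge runs from (386,120) to (379,285), and the fingertips are at (195,250) and (363,250), straddling the box.

```bash
python3 - <<'E'
from h import *
c=camera_params("wrist")
M=R.from_rotvec(c["rotation"]).as_matrix()
def ray(u,v,z):
    a=np.array([u-c["cx"],v-c["cy"]])/c["fx"];r=np.hypot(*a);k=np.sin(r)/r
    D=M@np.array([a[0]*k,-a[1]*k,-np.cos(r)]);return c["position"]+D*(z-c["position"][2])/D[2]
E=np.array([.455,-.379]);y=.078;ex=np.array([np.cos(y),np.sin(y)]);ey=np.array([-ex[1],ex[0]])
for t,z,L in(("box",.121,[(280,200),(333,196),(338,270),(287,273)]),("edge",.106,[(386,120),(379,285)]),("sides",.108,[(232,112),(232,285)]),("tips",.159,[(195,250),(363,250)])):
    for u,v in L:
        w=ray(u,v,z);q=w[:2]-E;print(t,w.round(4),"caddy",np.round([q@ex,q@ey],4))
q=read_state()["tool_pos"][:2]-E;print("tcp",q@ex,q@ey)
E
```

```text
box [ 0.3856 -0.3768  0.121 ] caddy [-0.069   0.0076]
box [ 0.4202 -0.3712  0.121 ] caddy [-0.0341  0.0105]
box [ 0.4315 -0.4253  0.121 ] caddy [-0.0271 -0.0444]
box [ 0.395  -0.4301  0.121 ] caddy [-0.0638 -0.0463]
edge [ 0.4547 -0.3173  0.106 ] caddy [0.0046 0.0616]
edge [ 0.4718 -0.4452  0.106 ] caddy [ 0.0116 -0.0673]
sides [ 0.3492 -0.3222  0.108 ] caddy [-0.101   0.0649]
sides [ 0.3545 -0.4515  0.108 ] caddy [-0.1058 -0.0644]
tips [ 0.3381 -0.3998  0.159 ] caddy [-0.1181 -0.0116]
tips [ 0.4346 -0.3922  0.159 ] caddy [-0.0213 -0.0115]
tcp -0.07140610498023654 -0.017072365572622348
```

carry_out(
  targets=[
    {"hand":100,"x":0,"y":0,"z":0.02,"ax":0,"ay":0,"az":0},
    {"hand":100,"x":0,"y":0,"z":0.035,"ax":0,"ay":0,"az":0},
    {"hand":100,"x":0,"y":0,"z":0.044,"ax":0,"ay":0,"az":0},
    {"hand":100,"x":0,"y":0,"z":0.05,"ax":0,"ay":0,"az":0},
    {"hand":100,"x":0,"y":0,"z":0.05,"ax":0,"ay":0,"az":0},
  ],
)

```text
t: 3.38
tool_pos: [0.3845, -0.4021, 0.2941]
orientation: [-2.133, -2.305, -0.0]
force: [-0.1, 0.1, 0.1]
opening: 0.093
gripper_force: 0.0
```

carry_out(
  targets=[
    {"hand":100,"x":0,"y":0.01,"z":0,"ax":0,"ay":0,"az":0},
    {"hand":100,"x":0,"y":0.02,"z":0,"ax":0,"ay":0,"az":0},
    {"hand":100,"x":0,"y":0.03,"z":0,"ax":0,"ay":0,"az":0},
    {"hand":100,"x":0,"y":0.04,"z":0,"ax":0,"ay":0,"az":0},
    {"hand":100,"x":0,"y":0.05,"z":0,"ax":0,"ay":0,"az":0},
    {"hand":100,"x":0,"y":0.06,"z":0,"ax":0,"ay":0,"az":0},
    {"hand":100,"x":0,"y":0.07,"z":0,"ax":0,"ay":0,"az":0},
    {"hand":100,"x":0,"y":0.08,"z":0,"ax":0,"ay":0,"az":0},
  ],
)

```text
t: 4.38
tool_pos: [0.4648, -0.3959, 0.2946]
orientation: [-2.133, -2.306, 0.001]
force: [-3.7, 0.3, 0.4]
opening: 0.093
gripper_force: 1.6
```

```bash
python3 - <<'E'
from h import *
s=read_state();print(s["t"],s["tool_pos"],s["force"],s["opening"])
p,d=read_camera("scene");q,_=read_camera("side");w,_=read_camera("wrist")
a=[cv2.resize(i,(400,300),interpolation=cv2.INTER_CUBIC) for i in (p[130:310,160:400],q[150:330,190:430],w)]
cv2.imwrite("pics/a2.png",np.vstack([np.hstack(a[:2]),np.hstack([a[2],a[2]*0])]))
E
```

```text
4.375 [ 0.46484405 -0.39585296  0.29461343] [-3.74136491  0.27592228  0.39987052] 0.09299491054513823
```

View pics/a2.png

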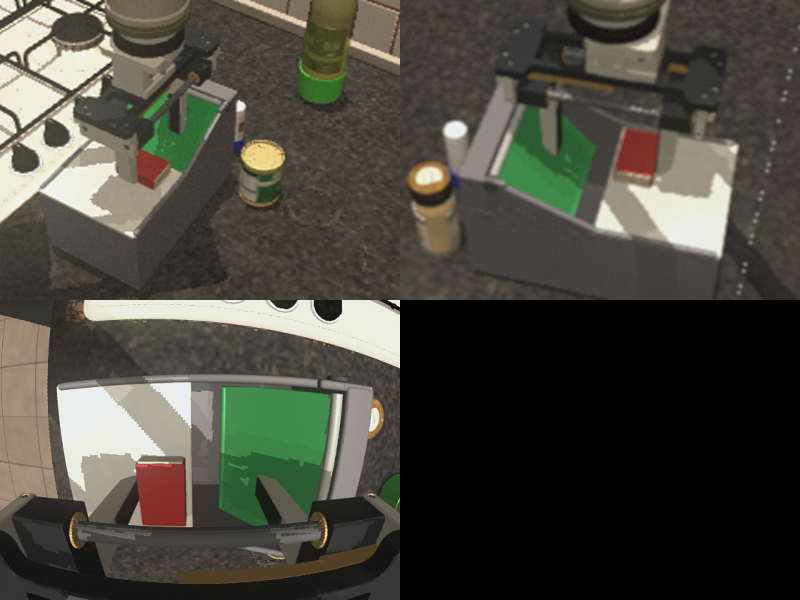

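The scene and side views show the flap pushed well open by the leading finger. The match box still lies on the ledge, squared up against the rear finger, with its front at the edge. Next I'll advance slightly, then close the hand while shifting forward.

carry_out(
  targets=[
    {"hand":100,"x":0,"y":0.006,"z":0,"ax":0,"ay":0,"az":0},
    {"hand":95,"x":0,"y":0.007,"z":0,"ax":0,"ay":0,"az":0},
    {"hand":90,"x":0,"y":0.008,"z":0,"ax":0,"ay":0,"az":0},
    {"hand":85,"x":0,"y":0.01,"z":0,"ax":0,"ay":0,"az":0},
    {"hand":80,"x":0,"y":0.012,"z":0,"ax":0,"ay":0,"az":0},
    {"hand":75,"x":0,"y":0.014,"z":0,"ax":0,"ay":0,"az":0},
  ],
  newtons=20,
)

```text
t: 5.28
tool_pos: [0.4785, -0.3949, 0.295]
orientation: [2.133, 2.306, -0.0]
force: [-1.4, -1.4, 2.2]
opening: 0.0705
gripper_force: 1.6
```

carry_out(
  targets=[
    {"hand":70,"x":0,"y":0.003,"z":0,"ax":0,"ay":0,"az":0},
    {"hand":65,"x":0,"y":0.006,"z":0,"ax":0,"ay":0,"az":0},
    {"hand":60,"x":0,"y":0.009,"z":0,"ax":0,"ay":0,"az":0},
    {"hand":55,"x":0,"y":0.012,"z":0,"ax":0,"ay":0,"az":0},
    {"hand":54,"x":0,"y":0.014,"z":0,"ax":0,"ay":0,"az":0},
    {"hand":54,"x":0,"y":0.014,"z":0,"ax":0,"ay":0,"az":0},
    {"hand":54,"x":0,"y":0.014,"z":0,"ax":0,"ay":0,"az":0},
  ],
)

```text
t: 6.15
tool_pos: [0.4922, -0.3935, 0.2945]
orientation: [-2.132, -2.306, -0.0]
force: [-4.5, 0.2, 0.2]
opening: 0.0501
gripper_force: 1.7
```

```bash
python3 - <<'E'
from h import *
s=read_state();print(s["t"],s["tool_pos"],s["force"],s["opening"])
p,d=read_camera("scene");q,_=read_camera("side");w,_=read_camera("wrist")
a=[cv2.resize(i,(400,300),interpolation=cv2.INTER_CUBIC) for i in (p[130:310,160:400],q[150:330,190:430],w)]
cv2.imwrite("pics/a3.png",np.vstack([np.hstack(a[:2]),np.hstack([a[2],a[2]*0])]))
E
```

```text
6.15 [ 0.49216553 -0.39352245  0.29447599] [-4.5290774   0.2003369   0.22761977] 0.050128336951704426
```

View pics/a3.png

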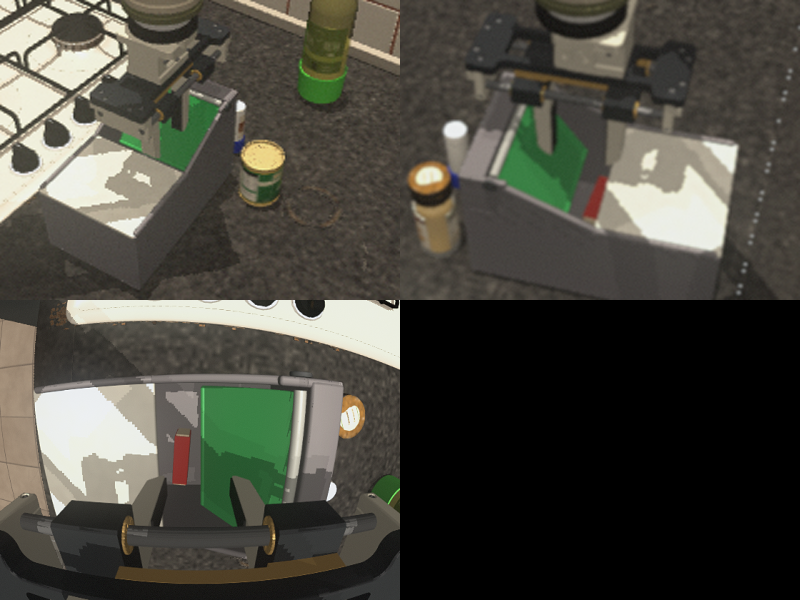

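The match box has dropped through and shows as a narrow red strip inside, at (595,200) in the side tile and (180,458) in the wrist tile. The flap is still held open, so I'll check the strip's height.

```bash
python3 - <<'E'
from h import *
for n,b in(("side",(240,300,285,330)),("wrist",(170,270,200,300))):
    p,d=read_camera(n);c=camera_params(n);m=masks(p)["red"]; k=np.zeros_like(m);k[b[0]:b[1],b[2]:b[3]]=1;m&=k.astype(bool)&(d>0)
    v,u=np.nonzero(m);D=d[m]
    if n=="side":Q=cloud(n,d)[m]
    else:
        a=np.stack([u-c["cx"],v-c["cy"]],1)/c["fx"];r=np.hypot(*a.T);s=np.sin(r)/r/np.cos(r)
        Q=np.stack([a[:,0]*s*D,-a[:,1]*s*D,-D],1)@R.from_rotvec(c["rotation"]).as_matrix().T+c["position"]
    print(n,len(D),(np.percentile(Q,[5,50,95],axis=0).round(3) if len(D) else None))
E
```

```text
side 29 [[ 0.471 -0.415  0.043]
 [ 0.474 -0.384  0.045]
 [ 0.477 -0.372  0.047]]
wrist 353 [[ 0.47  -0.421  0.044]
 [ 0.478 -0.41   0.045]
 [ 0.481 -0.387  0.046]]
```

The box's top is at z = 45 mm, so it is standing on the caddy floor on its side. Now I'll back off and lift away.

carry_out(
  targets=[
    {"hand":54,"x":0,"y":-0.01,"z":0,"ax":0,"ay":0,"az":0},
    {"hand":54,"x":0,"y":-0.025,"z":-0.01,"ax":0,"ay":0,"az":0},
    {"hand":54,"x":0,"y":-0.04,"z":-0.03,"ax":0,"ay":0,"az":0},
    {"hand":54,"x":0,"y":-0.05,"z":-0.06,"ax":0,"ay":0,"az":0},
    {"hand":54,"x":0,"y":-0.06,"z":-0.09,"ax":0,"ay":0,"az":0},
    {"hand":54,"x":0,"y":-0.07,"z":-0.12,"ax":0,"ay":0,"az":0},
    {"hand":54,"x":0,"y":-0.07,"z":-0.12,"ax":0,"ay":0,"az":0},
    {"hand":54,"x":0,"y":-0.07,"z":-0.12,"ax":0,"ay":0,"az":0},
  ],
)

```text
t: 7.4
tool_pos: [0.4221, -0.3991, 0.4144]
orientation: [2.133, 2.306, 0.0]
force: [0.2, -0.3, 0.0]
opening: 0.05
gripper_force: 0.0
```

```bash
python3 - <<'E'
from h import *
s=read_state();print(s["t"],s["tool_pos"],s["force"],np.abs(s["dq"]).max())
p,d=read_camera("scene");q,_=read_camera("side");w,_=read_camera("wrist")
a=[cv2.resize(i,(400,300),interpolation=cv2.INTER_CUBIC) for i in (p[130:310,160:400],q[150:330,190:430],w)]
cv2.imwrite("pics/a4.png",np.vstack([np.hstack(a[:2]),np.hstack([a[2],a[2]*0])]))
E
```

```text
7.4 [ 0.42213242 -0.39908561  0.41437935] [ 0.24115158 -0.26001189  0.02258454] 0.022062561206293487
```

View pics/a4.png

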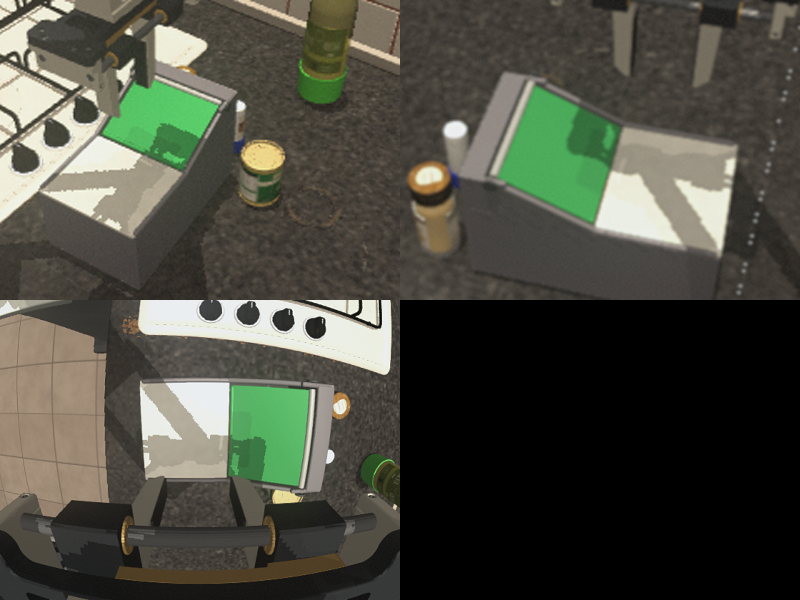

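The flap is shut with its lip at the ledge edge (620,125 in the side tile). The ledge is empty, the gripper is clear above the caddy, and the jar, tin and glue are where they were.

```bash
python3 -c "
from plant import robot
print(robot.close_job())"
```

```text
the job is handed in; nothing more can be done
None
```

The match box is inside the caddy, the flap is shut again and the jar, tin and glue stick look unmoved in the final pictures; the job is handed in, but no verdict came back.

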